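# Hold the gas interlock key switch in reset

### The arm

A 7-joint arm with a two-finger parallel gripper is mounted at the origin on the work surface. World frame = base frame: x ahead of the robot, y to its left, z up, the work surface at z = 0. Lengths are in m, angles in rad, forces in N, time in s.
With the tool pointing down it reaches from about 0.4 to 0.875 m from the base axis. Payload 4.4 kg.
Tool frame: the origin (TCP) lies on the front face of the gripper's body, between the roots of the fingers; the fingertips stand arm.tip_reach ahead of it and the grasp point (between the pads) lies 54 mm ahead of it (arm.tip_reach is the distance from the TCP to the fingertips, in m); z points along the fingers, x is the direction in which the jaws open and shut, and the axes are right-handed (so a half turn about z gives the same grasp; the last joint's range is limited). The gripper opens to 85 mm and grips with 20 to 120 N. Pads are 22 mm wide; open, the fingers measure 114 mm over their backs; the gripper's body (76 mm by 85 mm) begins 54 mm behind the grasp point. The pads swing forward as they close: fully open they stand 13 mm farther back than shut.
Start: joints at [-1.323, 0.628, 0.038, 1.517, -0.027, 0.996, -0.02], TCP at [0.201, 0.618, 0.304] pointing down, gripper open.
Joint ranges: [-3.06, 3.06], [-0.37, 2.12], [-1.25, 1.32], [0.18, 2.47], [-1.1, 4.24], [0.23, 1.98], [-2.94, 2.94]. Speed limits (rad/s): [2.57, 2.57, 3.14, 3.14, 3.14, 3.14, 3.14].

### API

Orientations are given as a unit quaternion [w, x, y, z].
In Python, from bench import arm gives the robot as it stands.
- The arm moves only by the tool send_rows, never from a script. Its argument "rows" is a list that holds one entry, the list of rows, each a list of 4 numbers: the shift along the tool's x, y, z in units of 50 mm (1.0 is 50 mm), then the turn about the tool's z in units of 10 degrees (1.0 is 10 degrees). In form: [[[tx, ty, tz, twist], ...]]. A call has 1 to 12 rows; each row shifts and turns the commanded pose from where the row before left it, along the tool's axes as they then stand; what a row does not reach is not made up. A row lasts 1/8 s, in which the tool goes at most 62.5 mm and 10.7 degrees, less where a joint would pass 70% of its speed; a pose out of reach is approached as far as the arm can. A call is refused whole if a number of a shift passes 1 or a number of a turn 1, either way. A call with a gripper value outside its range is refused whole. "claw" is the opening, from -1 (shut) to 1 (fully open), set as the call begins (left out, the last holds). The fingers move at their own pace and stop on an object; the grip force is fixed at half the most. Time passes only in rows, so rows that do not move let the fingers close. It gives the time, the measured TCP pose, the force and the opening at its end, in the units of the state.
- arm.get_state(): the state, without advancing time (a new reading comes with each control period).
- arm.grab_frame(name): name is "side" or "top"; returns a dict with "image" (384x512x3 uint8, red, green, blue), "fovy" (degrees; the focal length in pixels is half the picture's height over the tangent of half this angle, whatever the lens; pixels are square), "cx", "cy" (the principal point, pixels), "rvec" (rotation vector, rad) and "tvec" (3), from world to camera coordinates, as OpenCV has them. Camera axes: x right, y down, z forward; pixel columns grow to the right and rows downward; lengths in m; the calibration is good to about 2 mm. A picture is of the moment at which its call begins. There is no depth.
- arm.finish_job(): hands the job in, once; it reports no verdict.
The state is a dict: "time_s": time; "qpos": joint angles; "qvel": joint speeds; "joint_efforts": joint torques, N m; "tool_pos": TCP position; "orientation": TCP orientation; "contact_force": force on the tool from outside, world axes, zero at the start; "wrist_torque": the same for the moment, N m; "opening": finger opening in m.
Only numpy, scipy, OpenCV 4.12 (cv2) and the standard library are available. Lean on these libraries where they do the work, as an engineer would, in place of code of your own. Each camera call takes 0.05 s, during which the arm holds its last target.

### The job

Take the red key out of the white key rack and push it fully home into the brass lock on the grey gas interlock box, working it past the sticky pins. Then turn it a quarter turn clockwise, up to its stop, and finish while still gripping the key and holding it turned against the return spring. Leave the other keys in the rack and everything else on the table where it stands.

Things in the scene. Friction and masses are not known exactly. Their poses are not given: they have to be found in the camera images.
- red_key: Loose key with a red plastic bow, 40 g, 78 mm long, standing bow up in one rack slot. Origin at the blade's tip; z runs from tip to bow (up), x across the width, y across the thickness. Blade 14 mm (x) by 6 mm (y), tip rounded with 3 mm radius; flat shoulder 24 x 12 x 4 mm, its underside 32 mm above the tip; bow from 36 to 78 mm above the tip. The blade fits either way round.
- red_key_grip (a point): Middle of the red key's bow, 60 mm above its tip; axes as the key's. The bow is a flat plate 34 mm wide (x), 12 mm thick (y), 42 mm high. Grip its two flat faces here (close along y), firmly, 30 N or so.
- yellow_key: Like the red key, but with a yellow bow. Leave it in the rack.
- blue_key: Like the red key, but with a blue bow. Leave it in the rack.
- key_rack: White plastic block, fixed, 175 mm long (its x), 50 mm deep (y), 36 mm high; origin at the centre of its underside. Three slots 17 x 9 mm, long side along x, go through it at x = -55, 0 and +55 mm. A key stands in each, shoulder on the block's top, tip 4 mm above the table. Which key is where varies.
- keyhole (a point): Centre of the keyway's mouth on the top face of the brass lock cylinder (30 mm across), facing straight up, 81 mm above the table. Turns with the cylinder: x along the keyway's width, z up. Keyway 16 mm (x) by 8 mm (y), 40 mm deep: 1 mm of room each side of the blade. The key goes straight down and is home when its shoulder rests on the face (tip 32 mm below the mouth).
- lock (a joint): Angle of the lock cylinder (rad): 0 at rest, grows as it turns clockwise seen from above, stop at 1.50. A spring turns it back if let go: some 0.05 N m starts it, 0.14 N m at the stop. The key has about 0.15 rad of play in the keyway, so it must be turned that much further than the lock. Small rocking of the key does no harm.
- interlock_box: Grey metal box, fixed, 140 mm (its x) by 170 mm (y), 75 mm high, with a yellow face plate on top. Origin at the centre of its underside. The lock stands at x = 0, y = -25 mm on its top in a steel collar 52 mm across and 5 mm high; with the lock at rest the keyway runs along the box's x. Two lamp domes 12 mm high at x = 35 and -2 mm, y = 55 mm.
- mug: Green mug, 80 mm across, 90 mm high, loose bystander. Origin at the centre of its foot.
- tub: White open plastic tub 110 x 150 x 55 mm, loose bystander. Origin at the centre of its underside.
- spice_jar: Amber jar with a red cap, 52 mm across, 100 mm high, loose bystander. Origin at the centre of its foot.
- spatula: Spatula with a black handle, 280 mm long, lying flat, loose bystander. Origin under its middle.
- keyway_pins (a point): Point on the keyway's axis 17.5 mm below the mouth, between two sticky sprung pins that stick 3.5 mm into the keyway from its two long sides, 13 and 22 mm below the mouth, 4 mm off its middle. The blade's round tip must push each aside: some 10 to 15 N pressed straight, under 7 N while the key is rocked some 0.1 rad to and fro about its own axis.
Mind the look-alikes: they are no part of the job. Of the things shaped like the red_key, the red one is meant.

How it is judged:
By the outcome, as a careful person would: the job done as asked, in the order asked, and still so for the second after the job is handed in, while the arm keeps its last pose, push and grip.
It also fails if it takes over 56 s, if anything falls off the work surface, if the arm or the gripper's body presses on something with over 40 N, if the wrist force passes 120 N, or if a joint passes its speed limit or range.

## Working session

There is one attempt and no reset: what is moved stays moved. The work goes in short steps, Python scripts to look and compute and a tool call to move; the robot and the scene stay as the last step left them, time stands still between calls to the robot, and variables do not carry over. Pictures are saved under pics/ and viewed, and the job is handed in when it is done.

Besides the shell and the picture viewer there is one more tool, called after "Emit:" as name(argument=value, ...) on one line, values as JSON. send_rows: Moves the arm, as the interface text tells. Its arguments: {"type":"object","properties":{"rows":{"type":"array"},"claw":{"type":"number"}},"required":["rows"]}

```bash
ls; mkdir -p pics; python3 - <<'E'
from bench import arm
import cv2,json
print(arm.get_state(), arm.tip_reach)
for n in("side","top"):
    f=arm.grab_frame(n); cv2.imwrite(f"pics/{n}0.png",f["image"][:,:,::-1])
    f={k:(v.tolist() if hasattr(v,'tolist') else v) for k,v in f.items() if k!="image"}; print(f)
    json.dump(f,open(n+".json","w"))
E
```

```text
pics
{'time_s': 0.0, 'qpos': array([-1.32276512,  0.62932205,  0.03844396,  1.51838966, -0.02702959,
        0.99629954, -0.01997743]), 'qvel': array([ 1.13470827e-03, -2.73400333e-04, -1.31905088e-03, -7.04929247e-04,
        9.80631293e-04, -1.40118456e-03,  9.53017882e-05]), 'joint_efforts': array([ 1.13504284e-03, -5.63392997e+01,  1.22714102e+00, -1.93437016e+01,
        1.12896395e-02,  1.06587005e-02, -1.86386603e-05]), 'tool_pos': array([0.20047036, 0.61779054, 0.30299767]), 'orientation': array([ 5.59054362e-04,  8.08918922e-01,  5.87919446e-01, -7.68632253e-04]), 'contact_force': array([-0.25559371,  0.33841366, -0.06088942]), 'wrist_torque': array([-0.03047719,  0.01020697, -0.02154068]), 'opening': 0.08548950525503023} 0.0726
{'fovy': 52.36634718204157, 'cx': 256.71657341823754, 'cy': 194.50334755069744, 'rvec': [2.1326529790605244, -0.5633021395395906, 0.30323614246429886], 'tvec': [-0.4491006299793107, 0.18856235132131613, 1.2264354427344701]}
{'fovy': 56.54896910826886, 'cx': 262.0675912867862, 'cy': 191.3785801423395, 'rvec': [2.117172349407542, -2.1108631528884585, 0.18144820692721475], 'tvec': [-0.04538542997515255, 0.5276632715191162, 1.1538674643800366]}
```

View pics/side0.png

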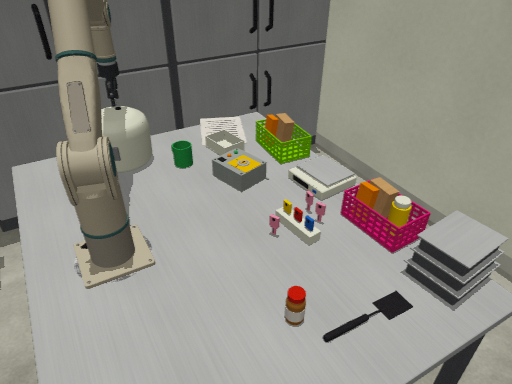

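View pics/top0.png

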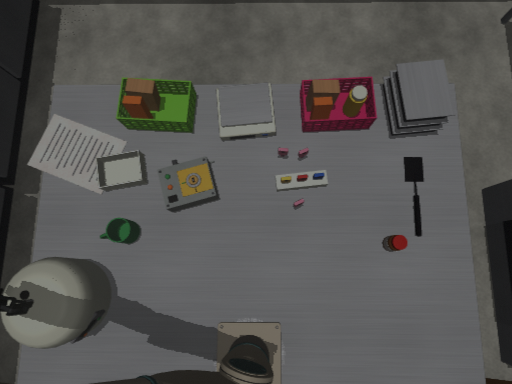

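```bash
python3 - <<'E'
import cv2
s=cv2.imread("pics/side0.png");t=cv2.imread("pics/top0.png")
def c(im,x0,y0,w,h,k,n): cv2.imwrite(n,cv2.resize(im[y0:y0+h,x0:x0+w],None,fx=k,fy=k,interpolation=cv2.INTER_CUBIC))
c(s,260,180,80,60,10,"pics/s_rack.png")
c(t,265,140,80,60,10,"pics/t_rack.png")
c(t,150,150,80,60,10,"pics/t_box.png")
c(s,200,140,80,60,10,"pics/s_box.png")
E
```

```text
(no output)
```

View pics/s_rack.png

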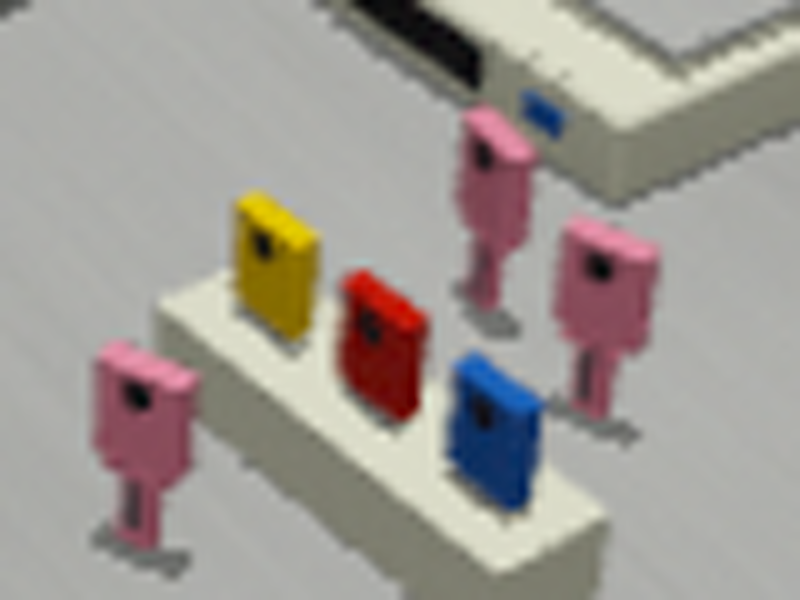

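View pics/t_rack.png

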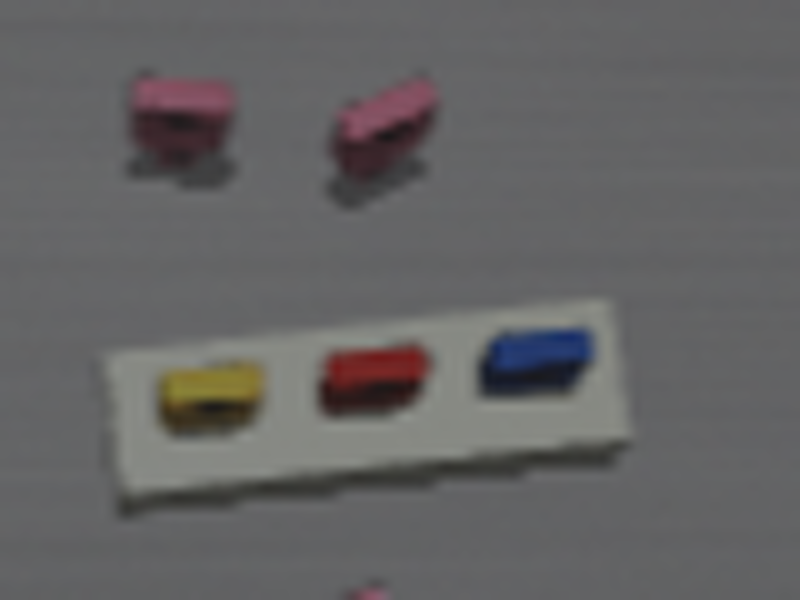

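View pics/t_box.png

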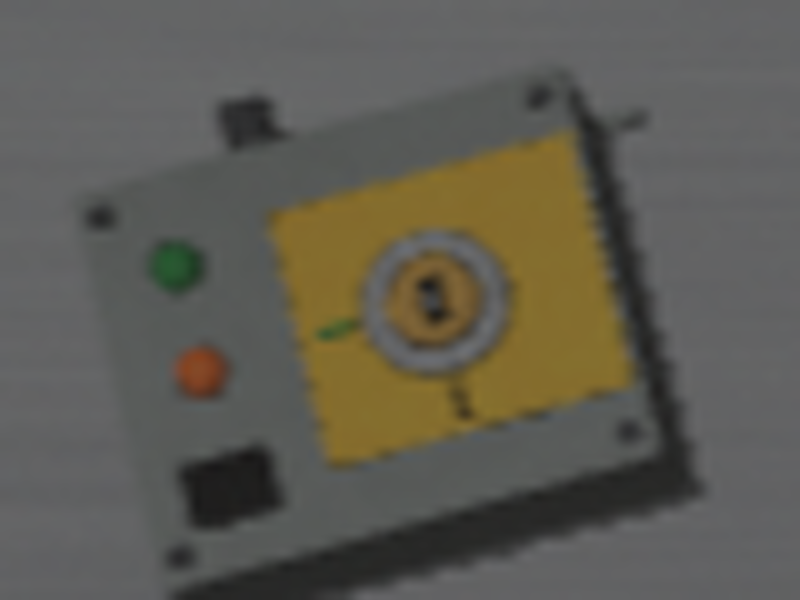

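View pics/s_box.png

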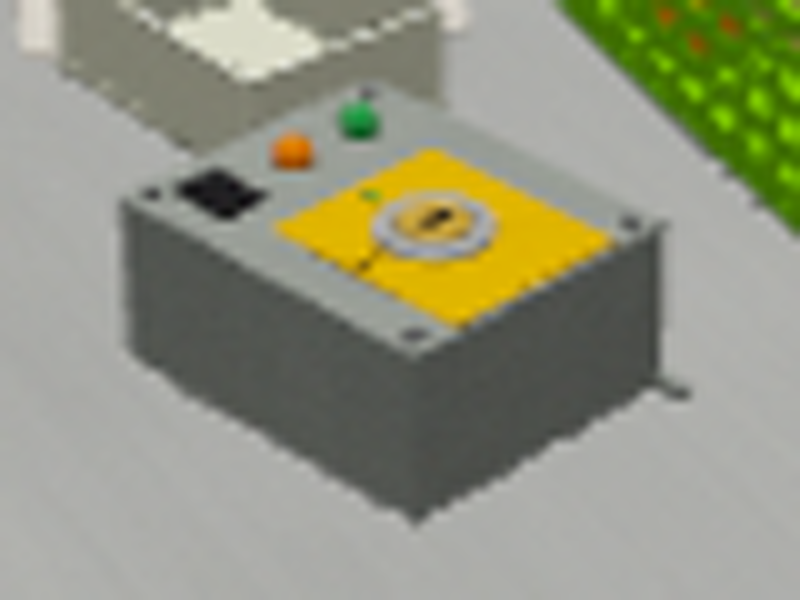

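```bash
cat > h.py <<'E'
import numpy as np,cv2,json
from scipy.optimize import least_squares
def cam(n):
    f=json.load(open(f"{n}.json")); fl=192/np.tan(np.radians(f["fovy"]/2))
    return np.array([[fl,0,f["cx"]],[0,fl,f["cy"]],[0,0,1]]),np.array(f["rvec"]),np.array(f["tvec"])
C={n:cam(n) for n in("side","top")}
def proj(n,P):
    K,r,t=C[n]; return cv2.projectPoints(np.atleast_2d(np.float64(P)),r,t,K,None)[0][:,0]
def back(n,uv,z):
    K,r,t=C[n]; R=cv2.Rodrigues(r)[0]; d=R.T@np.linalg.solve(K,[*uv,1]); o=-R.T@t
    return o+d*(z-o[2])/d[2]
def px(u,v,x0,y0,k=10): return ((u+.5)/k-.5+x0,(v+.5)/k-.5+y0)
E
python3 - <<'E'
from h import *
def show(name,n,pts,o,z):
    P=np.array([back(n,px(*p,*o),z) for p in pts]); print(name,n,P[:,:2].round(4).tolist(),'mean',P.mean(0)[:2].round(4)); return P
P=show("rack","top",[(105,352),(612,300),(630,440),(122,495)],(265,140),.036)
for i in range(4): print(np.linalg.norm(P[i]-P[(i+1)%4]).round(4),np.degrees(np.arctan2(*(P[(i+1)%4]-P[i])[1::-1])).round(2))
P=show("box","top",[(80,200),(562,68),(655,462),(170,590)],(150,150),.075)
for i in range(4): print(np.linalg.norm(P[i]-P[(i+1)%4]).round(4),np.degrees(np.arctan2(*(P[(i+1)%4]-P[i])[1::-1])).round(2))
P=show("sbox","side",[(125,205),(370,82),(660,230),(418,355)],(200,140),.075)
for i in range(4): print(np.linalg.norm(P[i]-P[(i+1)%4]).round(4),np.degrees(np.arctan2(*(P[(i+1)%4]-P[i])[1::-1])).round(2))
show("hole","top",[(433,300)],(150,150),.081)
show("hole","side",[(435,218)],(200,140),.081)
show("redtop","top",[(328,358),(425,348),(428,372),(326,385)],(265,140),.082)
show("redtop","side",[(343,283),(365,270),(428,318),(405,332)],(260,180),.082)
for nm,a in(("y",(213,384)),("b",(540,347))): show(nm,"top",[a],(265,140),.082)
for nm,a in(("y",(277,220)),("b",(498,382))): show(nm,"side",[a],(260,180),.082)
for a in((185,97),(388,105)): show("pink","top",[a],(265,140),.078)
for a in((145,365),(500,135),(610,240)): show("pink","side",[a],(260,180),.078)
E
```

```text
rack top [[0.5887, -0.0879], [0.6071, -0.2623], [0.5579, -0.267], [0.5386, -0.0936]] mean [ 0.5731 -0.1777]
0.1753 -83.96
0.0495 -174.54
0.1744 96.37
0.0504 6.47
box top [[0.5971, 0.3069], [0.643, 0.1462], [0.5081, 0.1108], [0.4651, 0.2693]] mean [0.5533 0.2083]
0.1671 -74.06
0.1395 -165.29
0.1642 105.17
0.1372 15.92
sbox side [[0.4636, 0.265], [0.5962, 0.3082], [0.6407, 0.1448], [0.5136, 0.1102]] mean [0.5535 0.2071]
0.1395 18.03
0.1693 -74.77
0.1316 -164.77
0.1627 107.92
hole top [[0.5614, 0.1853]] mean [0.5614 0.1853]
hole side [[0.5623, 0.1872]] mean [0.5623 0.1872]
redtop top [[0.5756, -0.1607], [0.579, -0.1927], [0.5709, -0.1935], [0.5665, -0.1599]] mean [ 0.573  -0.1767]
redtop side [[0.566, -0.1624], [0.5765, -0.16], [0.5797, -0.1917], [0.5688, -0.1941]] mean [ 0.5728 -0.177 ]
y top [[0.5668, -0.1227]] mean [ 0.5668 -0.1227]
b top [[0.5794, -0.2306]] mean [ 0.5794 -0.2306]
y side [[0.5663, -0.1222]] mean [ 0.5663 -0.1222]
b side [[0.58, -0.2301]] mean [ 0.58   -0.2301]
pink top [[0.6667, -0.1142]] mean [ 0.6667 -0.1142]
pink top [[0.6639, -0.1823]] mean [ 0.6639 -0.1823]
pink side [[0.4883, -0.1631]] mean [ 0.4883 -0.1631]
pink side [[0.666, -0.114]] mean [ 0.666 -0.114]
pink side [[0.662, -0.1824]] mean [ 0.662  -0.1824]
```

```bash
cat >> h.py <<'E'
def st():
    from bench import arm
    s=arm.get_state(); w,x,y,z=s["orientation"]
    from scipy.spatial.transform import Rotation as Ro
    R=Ro.from_quat([x,y,z,w]).as_matrix(); return s,R
def plan(tgt,yaw=None):
    s,R=st(); d=R.T@(np.array(tgt)-s["tool_pos"])/.05
    psi=np.degrees(np.arctan2(R[1,0],R[0,0]))
    print("t",s["time_s"].__round__(2),"pos",s["tool_pos"].round(4),"psi",psi.round(2),"z",R[:,2].round(4),"F",s["contact_force"].round(1),"T",s["wrist_torque"].round(2),"op",round(s["opening"],4))
    print("shift units",d.round(3),"twist units",None if yaw is None else round((psi-yaw)/10,3))
    return s,R
E
python3 -c "
from h import *
plan([.573,-.177,.25],6.5)"
```

```text
t 0.1 pos [0.2005 0.6179 0.3031] psi 72.02 z [-5.0e-04 -1.6e-03 -1.0e+00] F [-1.2  0.1  0.6] T [-0.    0.04 -0.  ] op 0.0855
shift units [-12.819  11.994   1.084] twist units 6.552
```

Emit:
send_rows(rows=[[[-0.534,0.5,0.0,0],[-0.534,0.5,0.0,0],[-0.534,0.5,0.0,0],[-0.534,0.5,0.0,0],[-0.534,0.5,0.0,0],[-0.534,0.5,0.0,0],[-0.534,0.5,0.0,0],[-0.534,0.5,0.0,0],[-0.534,0.5,0.0,0],[-0.534,0.5,0.0,0],[-0.534,0.5,0.0,0],[-0.534,0.5,0.0,0]]], claw=0.1)

```text
time_s: 1.6
tool_pos: [0.3873, 0.2198, 0.3038]
orientation: [-0.0, 0.809, 0.588, -0.0]
contact_force: [0.6, 0.5, 0.3]
opening: 0.047
```

Emit:
send_rows(rows=[[[-0.534,0.5,0.0,0],[-0.534,0.5,0.0,0],[-0.534,0.5,0.0,0],[-0.534,0.5,0.0,0],[-0.534,0.5,0.0,0],[-0.534,0.5,0.0,0],[-0.534,0.5,0.0,0],[-0.534,0.5,0.0,0],[-0.534,0.5,0.0,0],[-0.534,0.5,0.0,0],[-0.534,0.5,0.0,0],[-0.534,0.5,0.0,0]]])

```text
time_s: 3.1
tool_pos: [0.5737, -0.1774, 0.3035]
orientation: [-0.0, 0.809, 0.588, -0.0]
contact_force: [0.5, -0.3, 1.1]
opening: 0.0469
```

Emit:
send_rows(rows=[[[0,0,0,0.8],[0,0,0,0.8],[0,0,0,0.8],[0,0,0,0.8],[0,0,0,0.8],[0,0,0,0.8],[0,0,0,0.8],[0,0,0,0.95],[0,0,0,0]]])

```text
time_s: 4.22
tool_pos: [0.5733, -0.1761, 0.3034]
orientation: [0.0, 0.998, 0.058, -0.001]
contact_force: [-0.3, -0.2, 0.5]
opening: 0.0469
```

```bash
python3 -c "
from h import *
plan([.573,-.177,.145],6.5)"
```

```text
t 4.22 pos [ 0.5733 -0.1761  0.3034] psi 6.63 z [-1.1e-03 -1.0e-04 -1.0e+00] F [-0.3 -0.2  0.5] T [-0.01 -0.03  0.02] op 0.0469
shift units [-0.005  0.016  3.168] twist units 0.013
```

Emit:
send_rows(rows=[[[0,0.015,0.5,0],[0,0,0.5,0],[0,0,0.5,0],[0,0,0.5,0],[0,0,0.5,0],[0,0,0.5,0],[0,0,0.4,0],[0,0,0.3,0],[0,0,0,0]]])

```text
time_s: 5.35
tool_pos: [0.573, -0.1769, 0.1179]
orientation: [-0.001, 0.998, 0.057, -0.001]
contact_force: [0.1, -0.7, 0.2]
opening: 0.0473
```

```bash
python3 - <<'E'
from h import *
from bench import arm
plan([.573,-.177,.118],6.5)
ims=[]
for n,(x0,y0) in(("side",(260,170)),("top",(265,140))):
    im=arm.grab_frame(n)["image"][:,:,::-1]; ims.append(cv2.resize(im[y0:y0+70,x0:x0+50],None,fx=8,fy=8,interpolation=cv2.INTER_CUBIC))
cv2.imwrite("pics/g1.png",np.hstack(ims))
E
```

```text
t 5.35 pos [ 0.573  -0.1769  0.1179] psi 6.59 z [-0.0021  0.001  -1.    ] F [ 0.1 -0.7  0.2] T [ 0.02 -0.01 -0.04] op 0.0473
shift units [ 0.001  0.002 -0.003] twist units 0.009
```

View pics/g1.png

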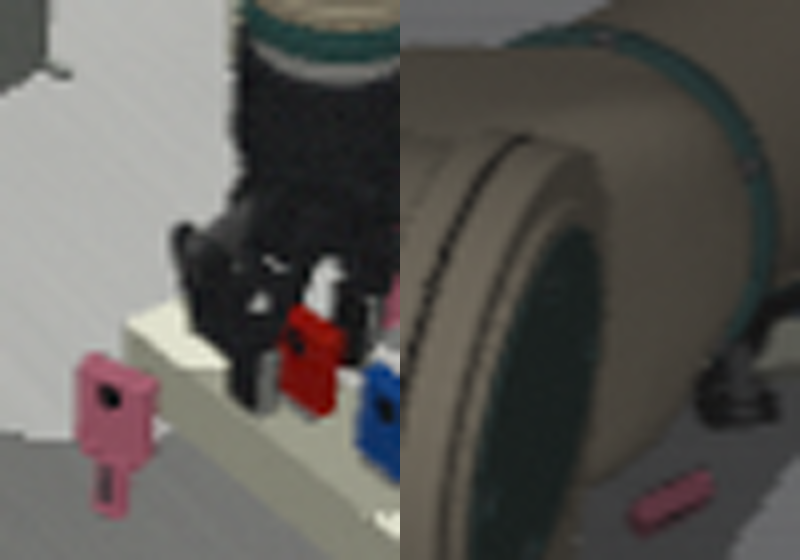

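The red bow (side crop ~(310,360)) stands between the pads. The top view is blocked by the arm. Now I close the fingers.

Emit:
send_rows(rows=[[[0,0,0,0],[0,0,0,0],[0,0,0,0],[0,0,0,0],[0,0,0,0],[0,0,0,0]]], claw=-1)

```text
time_s: 6.2
tool_pos: [0.574, -0.1773, 0.1196]
orientation: [0.0, 0.998, 0.057, 0.001]
contact_force: [-1.4, 0.5, 5.3]
opening: 0.0113
```

Emit:
send_rows(rows=[[[0,0,-0.1,0],[0,0,-0.2,0],[0,0,-0.3,0],[0,0,-0.4,0],[0,0,-0.4,0],[0,0,-0.4,0],[0,0,-0.4,0],[0,0,-0.3,0],[0,0,0,0]]])

```text
time_s: 7.32
tool_pos: [0.574, -0.1775, 0.2454]
orientation: [0.0, 0.998, 0.057, 0.001]
contact_force: [-0.2, 0.1, -0.6]
opening: 0.0111
```

```bash
python3 - <<'E'
from h import *
from bench import arm
plan([.562,.186,.243],105.5)
ims=[]
for n,(x0,y0) in(("side",(260,150)),("top",(265,140))):
    im=arm.grab_frame(n)["image"][:,:,::-1]; ims.append(cv2.resize(im[y0:y0+70,x0:x0+50],None,fx=8,fy=8,interpolation=cv2.INTER_CUBIC))
cv2.imwrite("pics/g2.png",np.hstack(ims))
E
```

```text
t 7.33 pos [ 0.574  -0.1775  0.2454] psi 6.51 z [ 2.3e-03 -6.0e-04 -1.0e+00] F [-0.2  0.1 -0.6] T [-0.01 -0.01  0.04] op 0.0111
shift units [ 0.586 -7.25   0.042] twist units -9.899
```

View pics/g2.png

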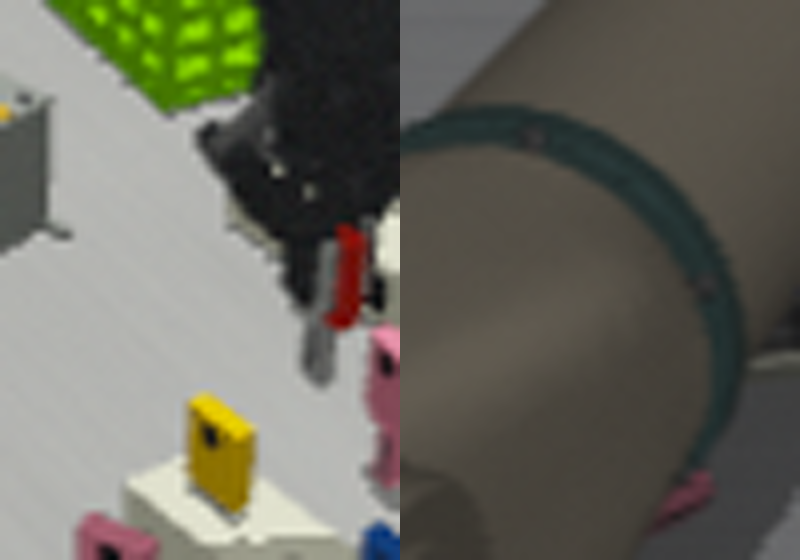

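```bash
python3 - <<'E'
from h import *
from bench import arm
im=arm.grab_frame("side")["image"][:,:,::-1]; cv2.imwrite("pics/g3.png",cv2.resize(im[155:205,280:340],None,fx=13,fy=12,interpolation=cv2.INTER_CUBIC))
s,R=st(); p=s["tool_pos"]
for d in (.018,.054,.078+.032,.114): print(d,(proj("side",p+R[:,2]*d)[0]-[280,155])*[13,12])
E
```

```text
0.018 [278.13447272 213.94926803]
0.054 [266.6250121 330.3439953]
0.11 [249.47923846 503.73853686]
0.114 [248.28828665 515.78258617]
```

View pics/g3.png

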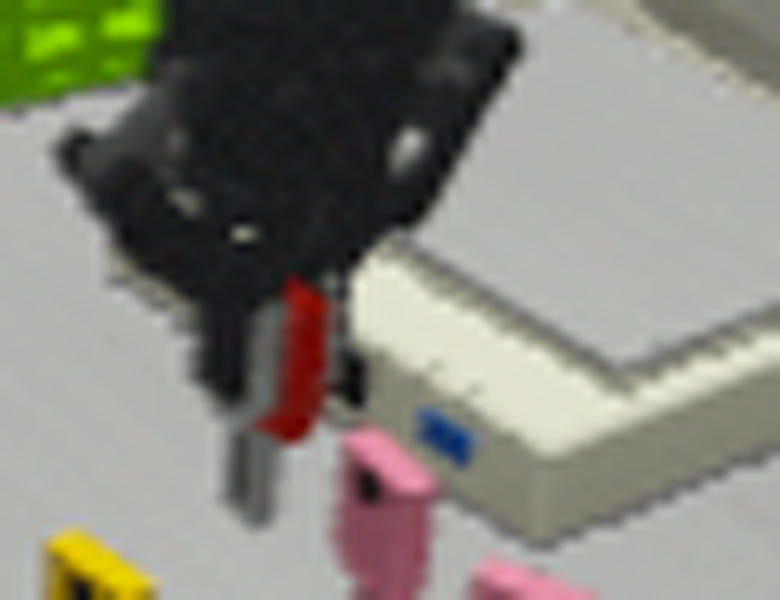

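Emit:
send_rows(rows=[[[0.05,-0.3,0,0],[0.05,-0.6,0,0],[0.05,-0.75,0,0],[0.05,-0.75,0,0],[0.05,-0.75,0,0],[0.05,-0.75,0,0],[0.05,-0.75,0,0],[0.05,-0.75,0,0],[0.05,-0.75,0,0],[0.05,-0.6,0,0],[0.05,-0.3,0,0],[0.036,-0.2,0,0]]])

```text
time_s: 8.98
tool_pos: [0.5613, 0.1869, 0.2435]
orientation: [0.0, 0.998, 0.057, -0.0]
contact_force: [0.6, -0.3, -0.2]
opening: 0.0112
```

Emit:
send_rows(rows=[[[0,0,0,-0.9],[0,0,0,-0.9],[0,0,0,-0.9],[0,0,0,-0.9],[0,0,0,-0.9],[0,0,0,-0.9],[0,0,0,-0.9],[0,0,0,-0.9],[0,0,0,-0.9],[0,0,0,-0.9],[0,0,0,-0.9],[0,0,0,0]]])

```text
time_s: 10.48
tool_pos: [0.5618, 0.1848, 0.2438]
orientation: [0.0, 0.607, 0.795, -0.0]
contact_force: [1.0, -0.8, -0.8]
opening: 0.0115
```

```bash
python3 - <<'E'
from h import *
from bench import arm
plan([.5615,.186,.210],105.5)
for n,(x0,y0) in(("side",(200,120)),("top",(150,145))):
    im=arm.grab_frame(n)["image"][:,:,::-1]; cv2.imwrite(f"pics/i1{n}.png",cv2.resize(im[y0:y0+60,x0:x0+80],None,fx=10,fy=10,interpolation=cv2.INTER_CUBIC))
E
```

```text
t 10.47 pos [0.5618 0.1848 0.2438] psi 105.3 z [-3.e-04 -4.e-04 -1.e+00] F [ 1.  -0.8 -0.8] T [ 0.02 -0.02  0.04] op 0.0115
shift units [0.024 0.    0.676] twist units -0.02
```

View pics/i1side.png

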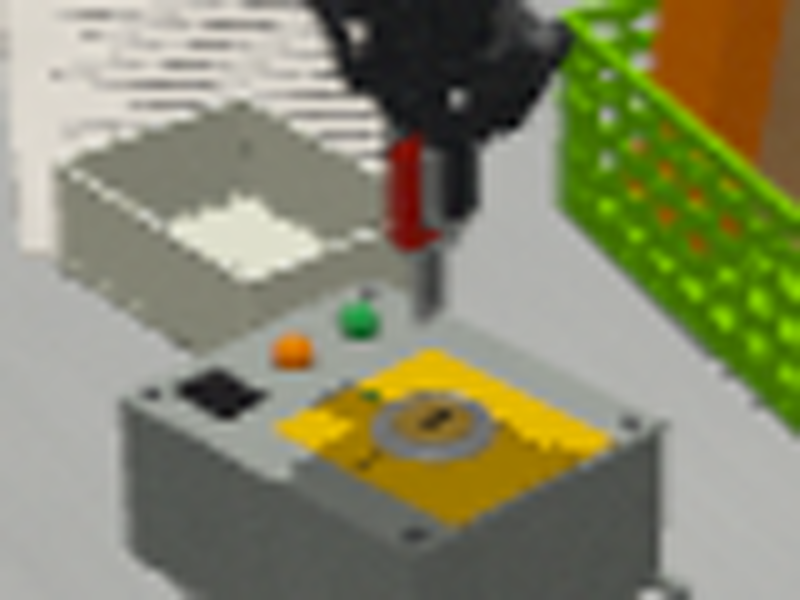

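View pics/i1top.png

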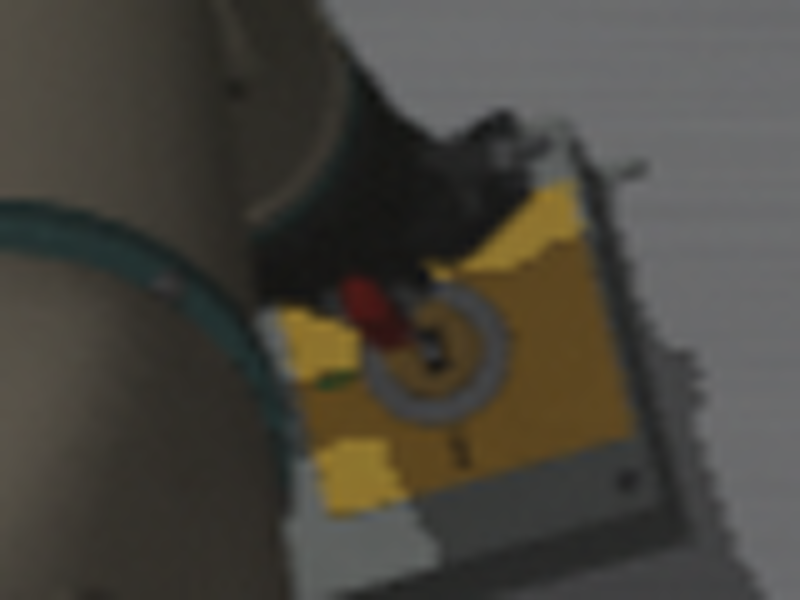

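Emit:
send_rows(rows=[[[0.02,0,0.2,0],[0,0,0.3,0],[0,0,0.2,0],[0,0,0.1,0],[0,0,0.02,0],[0,0,0,0]]])

```text
time_s: 11.32
tool_pos: [0.5615, 0.1873, 0.2031]
orientation: [0.0, 0.605, 0.796, 0.0]
contact_force: [0.1, -0.0, -1.0]
opening: 0.0112
```

```bash
python3 - <<'E'
from h import *
from bench import arm
s,R=plan([.5615,.186,.210],105.5)
tip=s["tool_pos"]+R[:,2]*.114; print(tip)
for n,(x0,y0) in(("side",(228,135)),("top",(178,160))):
    im=arm.grab_frame(n)["image"][:,:,::-1]; cv2.imwrite(f"pics/i2{n}.png",cv2.resize(im[y0:y0+35,x0:x0+40],None,fx=17,fy=17,interpolation=cv2.INTER_CUBIC))
    print(n,(proj(n,tip)[0]-[x0,y0]+.5)*17-.5,(proj(n,[.5615,.186,.081])[0]-[x0,y0]+.5)*17-.5)
E
```

```text
t 11.32 pos [0.5615 0.1873 0.2031] psi 105.52 z [ 4.e-04  2.e-04 -1.e+00] F [ 0.1 -0.  -1. ] T [ 0.02 -0.03  0.  ] op 0.0112
shift units [-0.026 -0.006 -0.139] twist units 0.002
[0.56150991 0.18735053 0.08907073]
side [260.06829016 426.37446095] [263.1706605  459.09394737]
top [241.10247175 330.71672767] [256.74137775 339.9658248 ]
```

View pics/i2side.png

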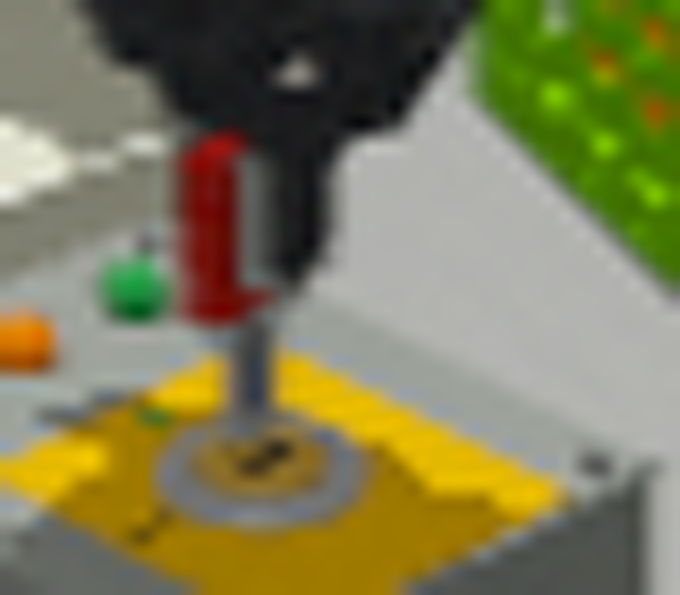

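View pics/i2top.png

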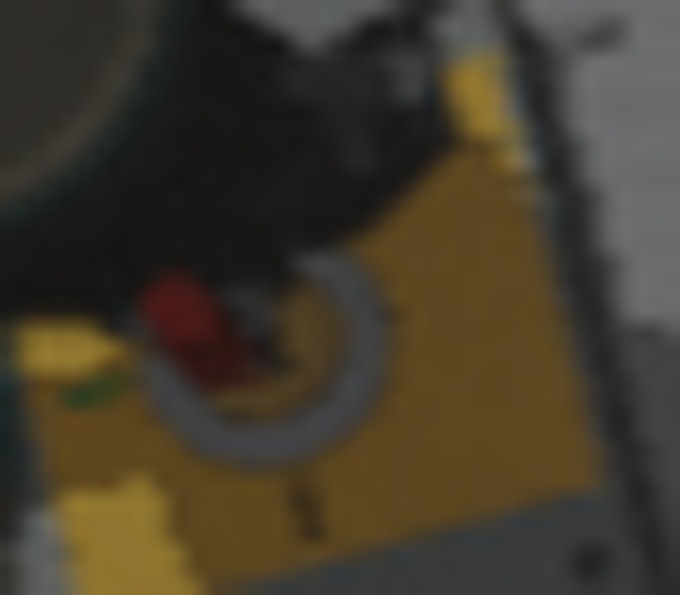

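```bash
python3 - <<'E'
from h import *
for n,c in(("side",(243.5,161.8)),("top",(193.3,180))):
    im=cv2.imread(f"pics/{n}0.png"); x0,y0=int(c[0])-12,int(c[1])-10
    k=16; big=cv2.resize(im[y0:y0+20,x0:x0+24],None,fx=k,fy=k,interpolation=cv2.INTER_CUBIC)
    hsv=cv2.cvtColor(big,cv2.COLOR_BGR2HSV)
    # boundary of brass by saturation along rays
    S=hsv[:,:,1].astype(float)/255
    cen=(np.array(c)-[x0,y0]+.5)*k-.5
    for it in range(3):
        # rays in world: circle of radius r at z=.081
        ctr=back(n,(cen+.5)/k-.5+np.array([x0,y0]),.081); pts=[];
        for z,lo,hi,tag in((.081,.011,.020,'brass'),(.080,.022,.030,'collar')):
            E=[];I=[]
            for a in np.arange(0,2*np.pi,np.pi/36):
                rs=np.arange(lo,hi,.0002); W=np.c_[ctr[0]+rs*np.cos(a),ctr[1]+rs*np.sin(a),np.full(len(rs),z)]
                uv=(proj(n,W)-[x0,y0]+.5)*k-.5
                v=cv2.remap(S.astype(np.float32),uv[:,0].astype(np.float32)[None],uv[:,1].astype(np.float32)[None],cv2.INTER_LINEAR)[0]
                v=cv2.GaussianBlur(v[None],(5,1),0)[0]; g=np.gradient(v); 
                i=(np.argmin(g) if tag=='brass' else np.argmax(g)); E.append(W[i,:2]); I.append(rs[i])
            E=np.array(E)
            f=least_squares(lambda q:np.hypot(*(E-q[:2]).T)-q[2],[*ctr[:2],np.mean(I)],loss='soft_l1',f_scale=.0005)
            print(n,tag,f.x.round(4),'res',np.std(f.fun).round(5))
            if tag=='brass': cb=f.x
        cen=(proj(n,[cb[0],cb[1],.081])[0]-[x0,y0]+.5)*k-.5
    cv2.imwrite(f"pics/b_{n}.png",cv2.resize(big,None,fx=1.5,fy=1.5))
E
```

```text
side brass [0.5608 0.1852 0.0158] res 0.0009
side collar [0.5601 0.1842 0.0254] res 0.00111
side brass [0.5608 0.1851 0.0158] res 0.0008
side collar [0.5601 0.1843 0.0253] res 0.00124
side brass [0.5609 0.1853 0.0159] res 0.00075
side collar [0.5601 0.1843 0.0253] res 0.00124
top brass [0.5616 0.1853 0.0159] res 0.00062
top collar [0.5609 0.1849 0.0243] res 0.00042
top brass [0.5616 0.1854 0.0159] res 0.00058
top collar [0.5609 0.1849 0.0242] res 0.00047
top brass [0.5615 0.1854 0.0159] res 0.00057
top collar [0.5609 0.1849 0.0242] res 0.00045
```

```bash
cat >> h.py <<'E'
def key_pts(s,R,dx=0,dy=0,dz=0,base=.114):
    # key x = tool y, key y = tool x ; returns world corner lists
    tip=s["tool_pos"]+R[:,2]*base+np.array([dx,dy,dz]); kx,ky,kz=R[:,1],R[:,0],-R[:,2]
    def boxp(w,t,z0,z1): return [tip+kx*a*w/2+ky*b*t/2+kz*c for c in(z0,z1) for a,b in((-1,-1),(1,-1),(1,1),(-1,1))]
    return [boxp(.014,.006,0,.032),boxp(.024,.012,.032,.036),boxp(.034,.012,.036,.078)]
def draw(n,im,x0,y0,w,h,k,boxes,circ=None):
    big=cv2.resize(im[y0:y0+h,x0:x0+w],None,fx=k,fy=k,interpolation=cv2.INTER_CUBIC).copy()
    f=lambda P:((proj(n,P)-[x0,y0]+.5)*k-.5).round().astype(np.int32)
    for b in boxes:
        p=f(b)
        for i in range(4):
            for u,v in((i,(i+1)%4),(4+i,4+(i+1)%4),(i,i+4)): cv2.line(big,tuple(map(int,p[u])),tuple(map(int,p[v])),(255,255,0),1)
    if circ is not None:
        a=np.linspace(0,2*np.pi,60)
        for r,z in((.015,.081),(.026,.080)): cv2.polylines(big,[f(np.c_[circ[0]+r*np.cos(a),circ[1]+r*np.sin(a),a*0+z])],True,(255,0,255),1)
        yb=np.radians(circ[2]); u=np.array([np.cos(yb),np.sin(yb),0]);v=np.array([-u[1],u[0],0]);o=np.array([circ[0],circ[1],.081])
        cv2.polylines(big,[f(np.array([o+u*.008*p+v*.004*q for p,q in((1,1),(1,-1),(-1,-1),(-1,1))]))],True,(255,0,255),1)
    return big
E
cat > look.py <<'E'
from h import *
from bench import arm
import sys
tag=sys.argv[1]
s,R=plan([.561,.185,float(sys.argv[2])],105.5)
for n,(x0,y0) in(("side",(228,135)),("top",(178,160))):
    im=arm.grab_frame(n)["image"][:,:,::-1]
    cv2.imwrite(f"pics/raw_{tag}{n}.png",im)
    cv2.imwrite(f"pics/{tag}{n}.png",draw(n,im,x0,y0,40,35,17,key_pts(s,R),(.561,.185,15.5)))
E
python3 look.py i3 .2
```

```text
t 11.43 pos [0.5615 0.1874 0.2033] psi 105.52 z [ 7.e-04  3.e-04 -1.e+00] F [-0.1  0.4 -0.8] T [0.03 0.   0.  ] op 0.0115
shift units [-0.043 -0.022  0.066] twist units 0.002
```

View pics/i3side.png

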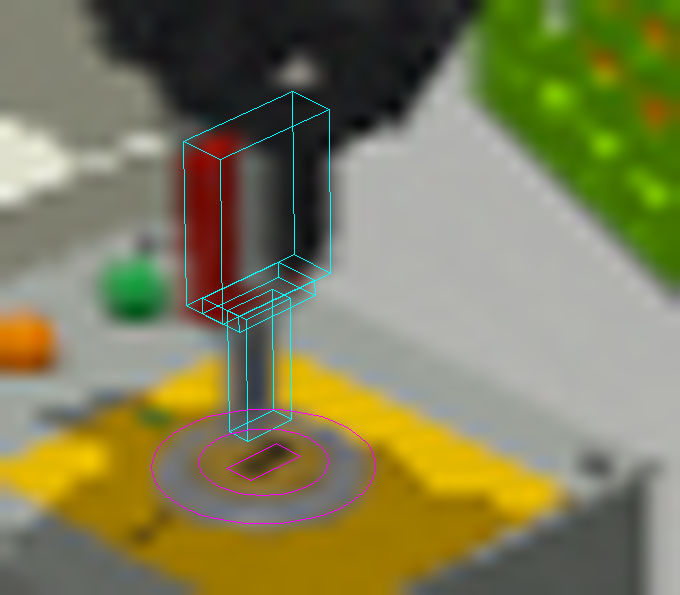

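View pics/i3top.png

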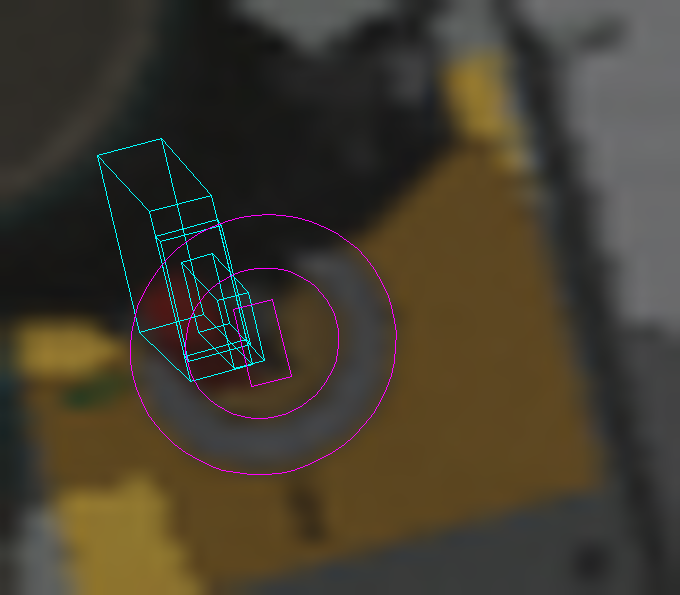

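```bash
python3 - <<'E'
import cv2
im=cv2.imread("pics/raw_i3side.png")[140:167,232:258]
cv2.imwrite("pics/z1.png",cv2.resize(im,None,fx=22,fy=22,interpolation=cv2.INTER_NEAREST))
E
```

```text
(no output)
```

View pics/z1.png

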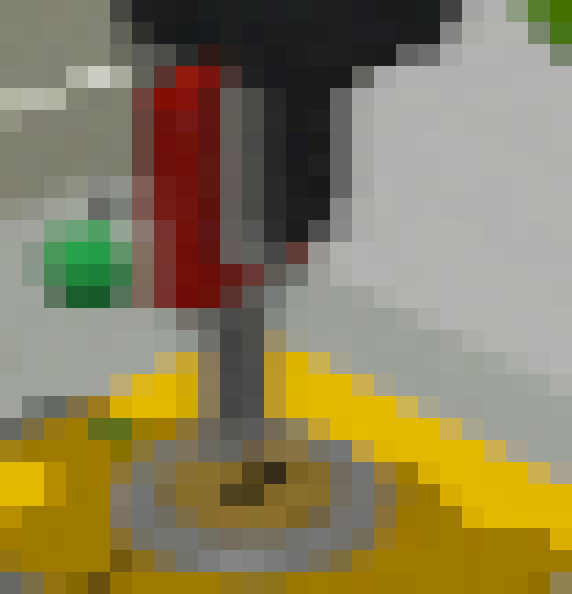

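```bash
python3 - <<'E'
import cv2,numpy as np
im=cv2.imread("pics/raw_i3top.png")[170:192,182:206]
im=np.clip(im*2.0,0,255).astype(np.uint8)
cv2.imwrite("pics/z2.png",cv2.resize(im,None,fx=25,fy=25,interpolation=cv2.INTER_NEAREST))
E
```

```text
(no output)
```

View pics/z2.png

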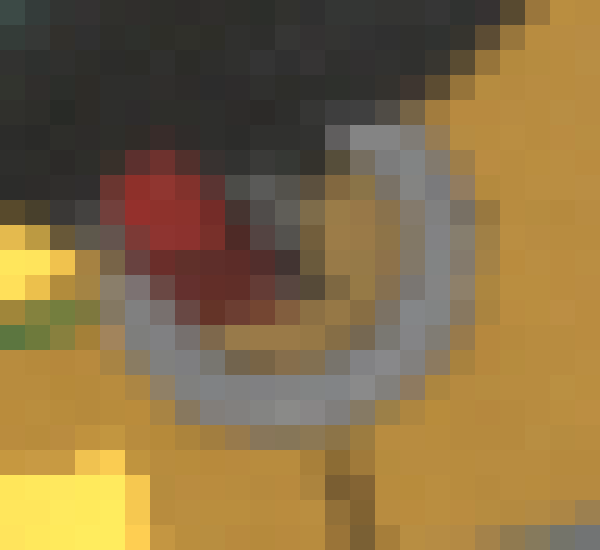

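```bash
python3 - <<'E'
from h import *
p=np.array([.561,.187,.14])
J=np.vstack([np.array([(proj(n,p+e)-proj(n,p))[0]*1 for e in np.eye(3)*.001]).T for n in("side","top")])
print(J.round(3))
for b in([-.5,-.5,.25,.4],[-.3,-.5,.25,.4]): 
    x=np.linalg.lstsq(J,b,rcond=None)[0]; print(x.round(2),(J@x-b).round(2))
E
```

```text
[[ 0.228 -0.122 -0.003]
 [-0.06  -0.11  -0.229]
 [ 0.014 -0.316 -0.07 ]
 [-0.309 -0.    -0.074]]
[-2.46 -1.58  3.67] [ 0.12 -0.02 -0.04  0.09]
[-2.15 -1.67  3.55] [ 0. -0. -0.  0.]
```

Emit:
send_rows(rows=[[[-0.043,0,0,0],[0,0,0.05,0],[0,0,0.05,0],[0,0,0,0],[0,0,0,0]]])

```text
time_s: 12.15
tool_pos: [0.5618, 0.1852, 0.1978]
orientation: [-0.0, 0.605, 0.796, -0.0]
contact_force: [-0.1, 0.0, 0.1]
opening: 0.0116
```

```bash
python3 look.py i4 .19
```

```text
t 12.15 pos [0.5618 0.1852 0.1978] psi 105.52 z [-2.e-04  0.e+00 -1.e+00] F [-0.1  0.   0.1] T [ 0.02  0.02 -0.07] op 0.0116
shift units [-0.    -0.017  0.156] twist units 0.002
```

View pics/i4side.png

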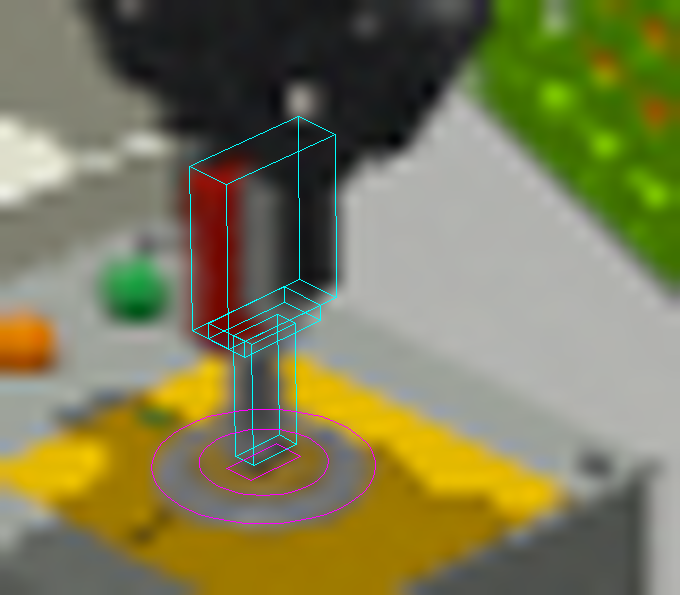

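View pics/i4top.png

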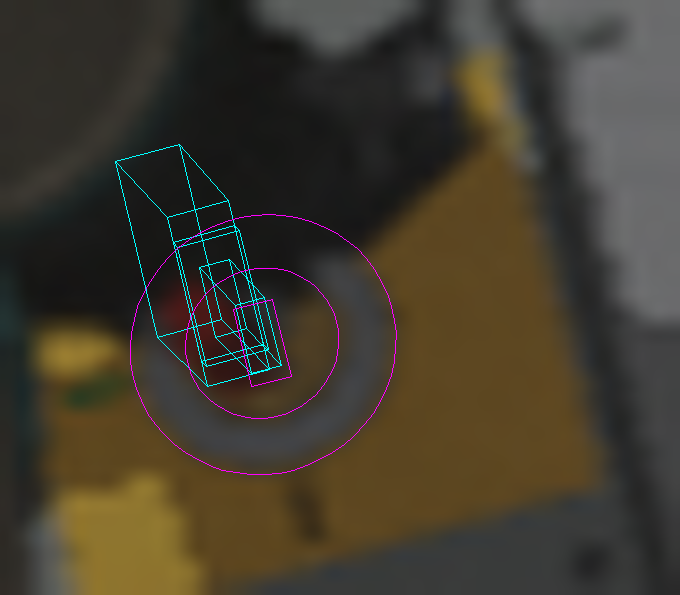

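Emit:
send_rows(rows=[[[0,0.01,0,0],[0,0,0.02,0],[0,0,0.02,0],[0,0,0.02,0],[0,0,0.02,0],[0,0,0,0]]])

```text
time_s: 13.0
tool_pos: [0.5632, 0.186, 0.1941]
orientation: [0.0, 0.605, 0.796, 0.001]
contact_force: [2.2, 1.2, 0.7]
opening: 0.0113
```

```bash
python3 -c "
from h import *
plan([.5623,.1853,.19],105.5)"
```

```text
t 13.0 pos [0.5632 0.186  0.1941] psi 105.53 z [ 0.0023  0.0014 -1.    ] F [2.2 1.2 0.7] T [ 0.51 -0.64 -0.02] op 0.0113
shift units [-0.01  -0.021  0.082] twist units 0.003
```

Emit:
send_rows(rows=[[[0.008,0.022,0,0],[0,0,0.02,0],[0,0,0.02,0],[0,0,0.02,0],[0,0,0.02,0],[0,0,0,0]]])

```text
time_s: 13.75
tool_pos: [0.5638, 0.1864, 0.19]
orientation: [0.0, 0.605, 0.796, 0.001]
contact_force: [3.4, 2.1, 0.9]
opening: 0.0113
```

```bash
python3 -c "
from h import *
plan([.5623,.1853,.19],105.5)"
```

```text
t 13.75 pos [0.5638 0.1864 0.19  ] psi 105.53 z [ 1.3e-03  8.0e-04 -1.0e+00] F [3.4 2.1 0.9] T [ 0.85 -1.02 -0.  ] op 0.0113
shift units [-0.014 -0.035 -0.   ] twist units 0.003
```

Emit:
send_rows(rows=[[[0.01,0.02,0,0],[0,0,0,0],[0,0,0,0]]])

```text
time_s: 14.12
tool_pos: [0.5641, 0.1866, 0.1898]
orientation: [-0.0, 0.605, 0.796, -0.0]
contact_force: [3.9, 2.7, 2.3]
opening: 0.0113
```

```bash
python3 -c "
from h import *
plan([.5623,.1853,.19],105.5)"
```

```text
t 14.12 pos [0.5641 0.1866 0.1898] psi 105.51 z [-2.e-04 -2.e-04 -1.e+00] F [3.9 2.7 2.3] T [ 0.56 -0.85  0.02] op 0.0113
shift units [-0.016 -0.041 -0.003] twist units 0.001
```

Emit:
send_rows(rows=[[[-0.015,-0.03,0,0],[0,0,0,0],[0,0,0,0]]])

```text
time_s: 14.5
tool_pos: [0.5637, 0.1864, 0.19]
orientation: [0.0, 0.605, 0.796, 0.001]
contact_force: [4.8, 3.3, 0.2]
opening: 0.0113
```

```bash
python3 -c "
from h import *
plan([.5623,.1853,.19],105.5)"
```

```text
t 14.5 pos [0.5637 0.1864 0.19  ] psi 105.53 z [ 0.0022  0.0015 -1.    ] F [4.8 3.3 0.2] T [ 0.95 -1.25 -0.02] op 0.0113
shift units [-0.013 -0.032 -0.001] twist units 0.003
```

Emit:
send_rows(rows=[[[-0.01,-0.03,0,0],[0,0,0,0],[0,0,0,0]]])

```text
time_s: 14.88
tool_pos: [0.5632, 0.1861, 0.1901]
orientation: [0.001, 0.605, 0.796, 0.002]
contact_force: [6.9, 4.7, -1.5]
opening: 0.0114
```

```bash
python3 look.py i5 .19
```

```text
t 14.88 pos [0.5632 0.1861 0.1901] psi 105.54 z [ 0.0044  0.0027 -1.    ] F [ 6.9  4.7 -1.5] T [ 1.28 -1.74 -0.07] op 0.0114
shift units [-0.01  -0.049  0.001] twist units 0.004
```

View pics/i5side.png

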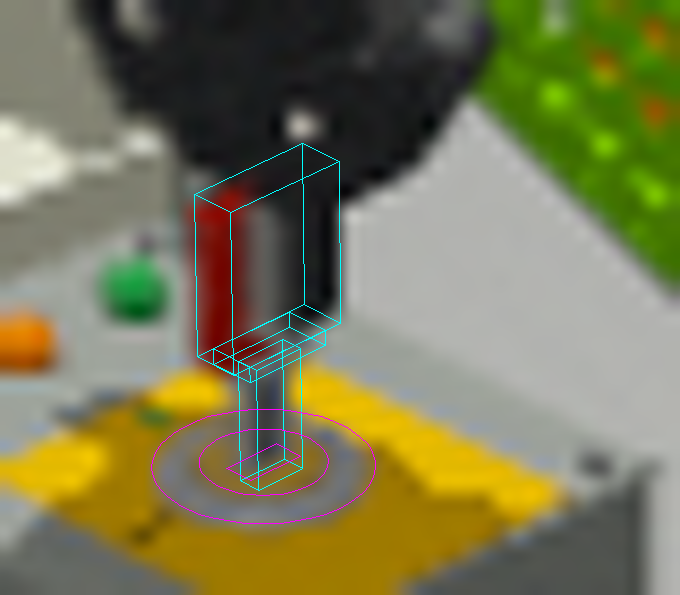

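View pics/i5top.png

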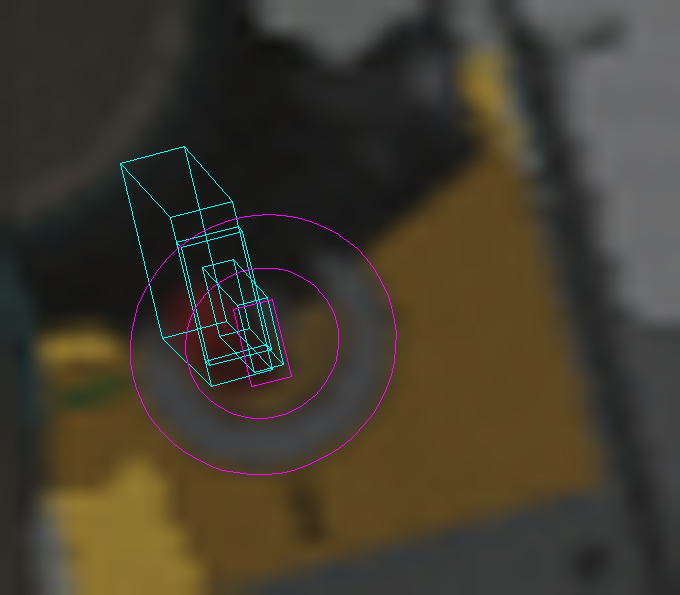

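Emit:
send_rows(rows=[[[0.018,0.07,0,0],[0,0,0,0],[0,0,0,0],[0,0,0,0]]])

```text
time_s: 15.48
tool_pos: [0.5642, 0.1866, 0.1896]
orientation: [-0.0, 0.605, 0.796, -0.0]
contact_force: [3.0, 2.7, -1.2]
opening: 0.0114
```

```bash
python3 -c "
from h import *
plan([.5645,.1868,.19],105.5)"
```

```text
t 15.47 pos [0.5642 0.1866 0.1896] psi 105.53 z [-0.001 -0.    -1.   ] F [ 3.   2.7 -1.2] T [ 0.83 -0.54  0.03] op 0.0114
shift units [ 0.003  0.007 -0.008] twist units 0.003
```

Improving; nudge further the same way.

Emit:
send_rows(rows=[[[0.018,0.02,0,0],[0,0,0,0],[0,0,0,0]]])

```text
time_s: 15.85
tool_pos: [0.5646, 0.1869, 0.1895]
orientation: [-0.0, 0.605, 0.796, -0.001]
contact_force: [-1.0, 0.2, -0.6]
opening: 0.0117
```

```bash
python3 -c "
from h import *
plan([.5645,.1868,.19],105.5)"
```

```text
t 15.85 pos [0.5646 0.1869 0.1895] psi 105.5 z [-0.0022 -0.0014 -1.    ] F [-1.   0.2 -0.6] T [ 0.05  0.05 -0.02] op 0.0117
shift units [-0.001 -0.002 -0.01 ] twist units 0.0
```

Emit:
send_rows(rows=[[[0,0,0.02,0.5],[0,0,0.02,-1],[0,0,0.02,1],[0,0,0.02,-1],[0,0,0.02,1],[0,0,0.02,-1],[0,0,0.02,1],[0,0,0.02,-1],[0,0,0.02,1],[0,0,0.02,-1],[0,0,0.02,0.5],[0,0,0,0]]])

```text
time_s: 17.35
tool_pos: [0.565, 0.1871, 0.1786]
orientation: [-0.0, 0.605, 0.796, -0.001]
contact_force: [0.4, 0.5, -0.5]
opening: 0.0113
```

```bash
python3 -c "
from h import *
plan([.5646,.1869,.1646],105.5)"
```

```text
t 17.35 pos [0.565  0.1871 0.1786] psi 105.54 z [-0.0012 -0.0011 -1.    ] F [ 0.4  0.5 -0.5] T [-0.03  0.02 -0.  ] op 0.0113
shift units [-0.001 -0.007  0.281] twist units 0.004
```

Emit:
send_rows(rows=[[[0,0,0.02,0.5],[0,0,0.02,-1],[0,0,0.02,1],[0,0,0.02,-1],[0,0,0.02,1],[0,0,0.02,-1],[0,0,0.02,1],[0,0,0.02,-1],[0,0,0.02,1],[0,0,0.02,-1],[0,0,0.02,0.5],[0,0,0,0]]])

```text
time_s: 18.85
tool_pos: [0.5651, 0.1874, 0.1677]
orientation: [-0.0, 0.604, 0.797, -0.0]
contact_force: [-0.7, -0.1, -1.2]
opening: 0.0111
```

```bash
python3 look.py i6 .1646
```

```text
t 18.85 pos [0.5651 0.1874 0.1677] psi 105.62 z [-7.e-04 -7.e-04 -1.e+00] F [-0.7 -0.1 -1.2] T [ 0.02  0.08 -0.01] op 0.0111
shift units [-0.024 -0.093  0.063] twist units 0.012
```

View pics/i6side.png

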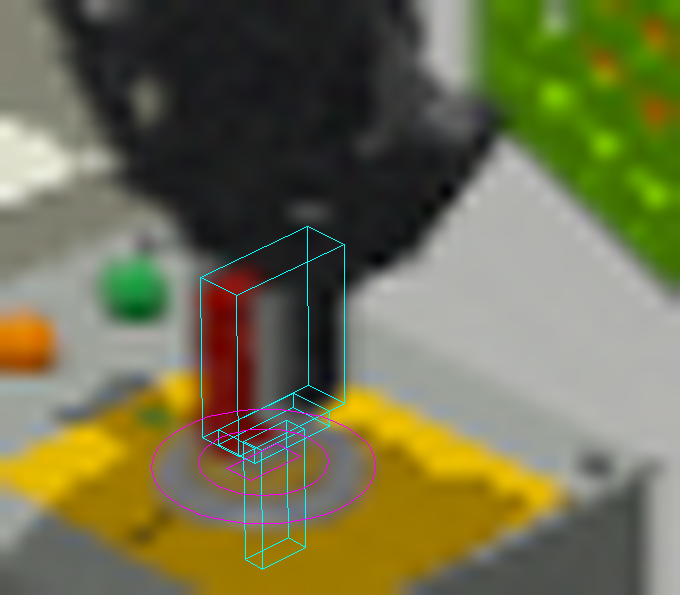

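Emit:
send_rows(rows=[[[0,0,0.02,0.5],[0,0,0.02,-1],[0,0,0.02,1],[0,0,0.02,-1],[0,0,0.02,1],[0,0,0.02,-1],[0,0,0,0.5],[0,0,0,0]]])

```text
time_s: 19.95
tool_pos: [0.5659, 0.1877, 0.1645]
orientation: [0.001, 0.605, 0.796, 0.001]
contact_force: [-5.3, -0.8, 16.7]
opening: 0.0118
```

```bash
python3 -c "
from h import *
plan([.5646,.1869,.1646],105.5)"
```

```text
t 19.95 pos [0.5659 0.1877 0.1645] psi 105.57 z [ 1.8e-03  3.0e-04 -1.0e+00] F [-5.3 -0.8 16.7] T [-0.27  0.93  0.01] op 0.0118
shift units [-0.008 -0.03  -0.003] twist units 0.007
```

Emit:
send_rows(rows=[[[0,-0.02,-0.02,0],[-0.009,0,0,0.8],[-0.009,0,0,0.9],[-0.009,0,0,0.9],[0,0,0,0],[0,0,0,0]]])

```text
time_s: 20.7
tool_pos: [0.5655, 0.1869, 0.1646]
orientation: [0.0, 0.768, 0.64, 0.001]
contact_force: [-0.7, 0.6, 8.6]
opening: 0.0112
```

```bash
python3 look.py i7 .1646
```

```text
t 20.7 pos [0.5655 0.1869 0.1646] psi 79.64 z [ 0.0026  0.0014 -1.    ] F [-0.7  0.6  8.6] T [0.23 0.23 0.02] op 0.0112
shift units [-0.054 -0.082 -0.001] twist units -2.586
```

View pics/i7side.png

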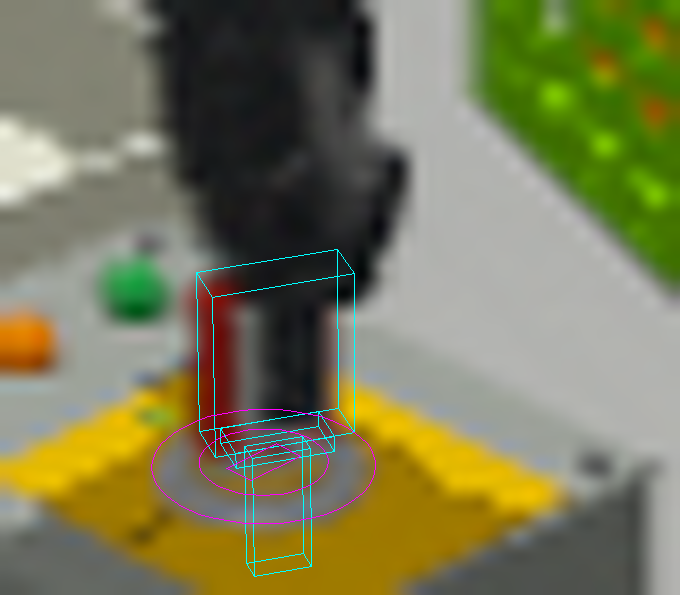

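View pics/i7top.png

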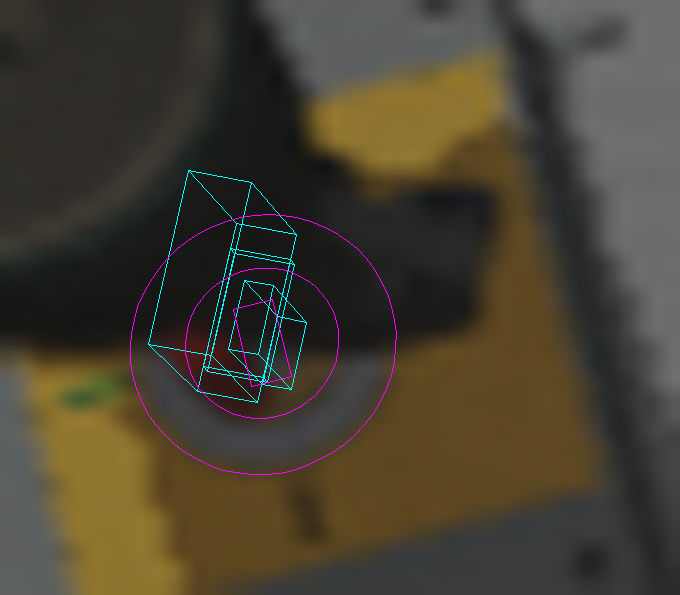

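Emit:
send_rows(rows=[[[-0.009,0,0,0.8],[-0.009,0,0,0.9],[-0.009,0,0,0.9],[-0.009,0,0,0.9],[0,0,0,0],[0,0,0,0]]])

```text
time_s: 21.55
tool_pos: [0.5648, 0.1855, 0.1646]
orientation: [-0.0, 0.925, 0.38, 0.002]
contact_force: [-1.6, 1.4, 8.9]
opening: 0.0115
```

```bash
python3 look.py i8 .1646
```

```text
t 21.55 pos [0.5648 0.1855 0.1646] psi 44.66 z [ 0.0026  0.0018 -1.    ] F [-1.6  1.4  8.9] T [0.31 0.28 0.03] op 0.0115
shift units [-0.061 -0.046 -0.001] twist units -6.084
```

Emit:
send_rows(rows=[[[-0.01,0,0,0.8],[-0.01,0,0,0.9],[-0.01,0,0,0.9],[-0.01,0,0,0.8],[0,0,0,0],[0,0,0,0]]])

```text
time_s: 22.4
tool_pos: [0.5634, 0.1848, 0.1646]
orientation: [-0.001, 0.996, 0.093, 0.002]
contact_force: [-0.3, 1.7, 8.3]
opening: 0.0112
```

```bash
python3 look.py i9 .1646
```

```text
t 22.4 pos [0.5634 0.1848 0.1646] psi 10.69 z [ 0.0031  0.0023 -1.    ] F [-0.3  1.7  8.3] T [0.47 0.07 0.12] op 0.0112
shift units [-0.047 -0.014 -0.001] twist units -9.481
```

View pics/i9side.png

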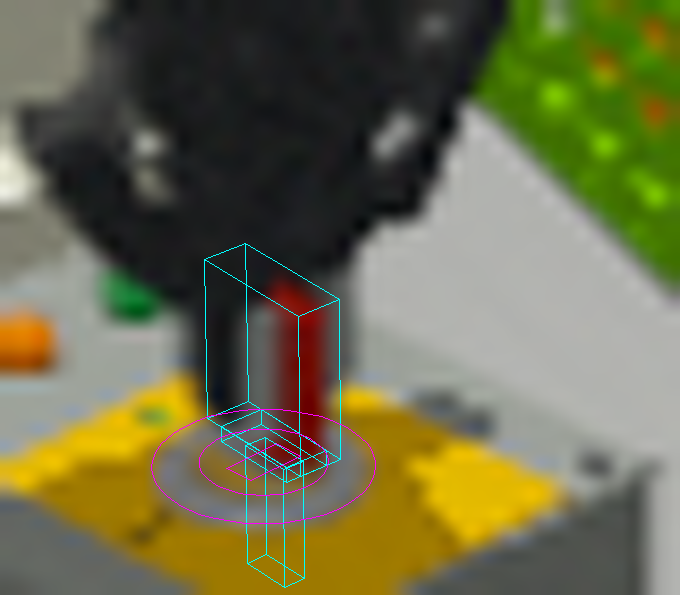

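View pics/i9top.png

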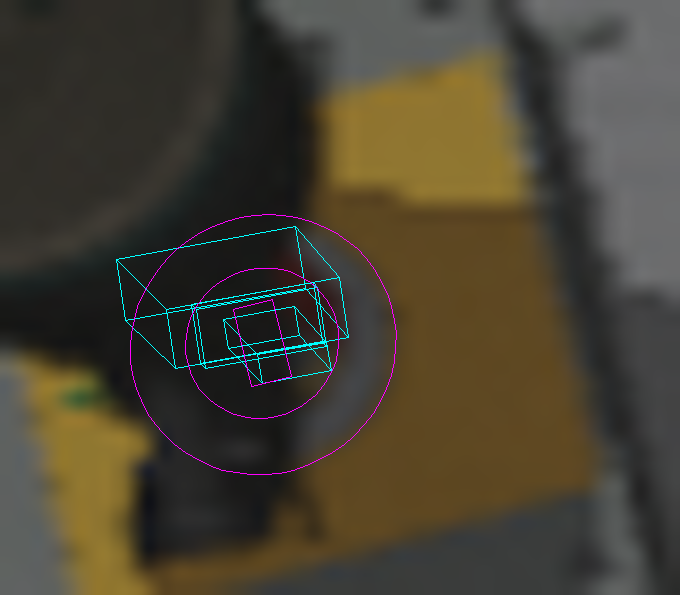

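Emit:
send_rows(rows=[[[-0.005,0,0,0.4],[0,0,0,0],[0,0,0,0]]])

```text
time_s: 22.88
tool_pos: [0.5633, 0.1848, 0.1646]
orientation: [-0.001, 0.998, 0.059, 0.002]
contact_force: [0.6, 1.3, 9.0]
opening: 0.0109
```

```bash
python3 -c "
from h import *
plan([.5646,.1869,.1646],6.5)"
```

```text
t 22.88 pos [0.5633 0.1848 0.1646] psi 6.74 z [ 0.0032  0.0024 -1.    ] F [0.6 1.3 9. ] T [0.42 0.08 0.34] op 0.0109
shift units [ 0.032 -0.039 -0.001] twist units 0.024
```

Emit:
send_rows(rows=[[[-0.004,0,0,0.4],[0,0,0,0],[0,0,0,0]]])

```text
time_s: 23.25
tool_pos: [0.5632, 0.1847, 0.1646]
orientation: [-0.001, 1.0, 0.024, 0.002]
contact_force: [0.3, 2.3, 8.2]
opening: 0.0112
```

```bash
python3 -c "
from h import *
plan([.5646,.1869,.1646],6.5)"
```

```text
t 23.25 pos [0.5632 0.1847 0.1646] psi 2.8 z [ 0.0036  0.0019 -1.    ] F [0.3 2.3 8.2] T [0.37 0.02 0.61] op 0.0112
shift units [ 0.03  -0.043 -0.001] twist units -0.37
```

Emit:
send_rows(rows=[[[0,0,0,-0.25],[0,0,0,0],[0,0,0,0],[0,0,0,0],[0,0,0,0],[0,0,0,0]]])

```text
time_s: 24.0
tool_pos: [0.5632, 0.1846, 0.1646]
orientation: [-0.001, 0.999, 0.046, 0.002]
contact_force: [1.1, 2.4, 7.8]
opening: 0.0112
```

```bash
python3 look.py i10 .1646; python3 -c "
import cv2,numpy as np
a=cv2.imread('pics/raw_i10side.png')
cv2.imwrite('pics/fin.png',cv2.resize(a[100:340,150:450],None,fx=2.5,fy=2.5,interpolation=cv2.INTER_CUBIC))"
```

```text
t 24.0 pos [0.5632 0.1846 0.1646] psi 5.23 z [ 0.0036  0.0022 -1.    ] F [1.1 2.4 7.8] T [ 0.41 -0.06  0.33] op 0.0112
shift units [-0.044 -0.012 -0.001] twist units -10.027
```

View pics/fin.png

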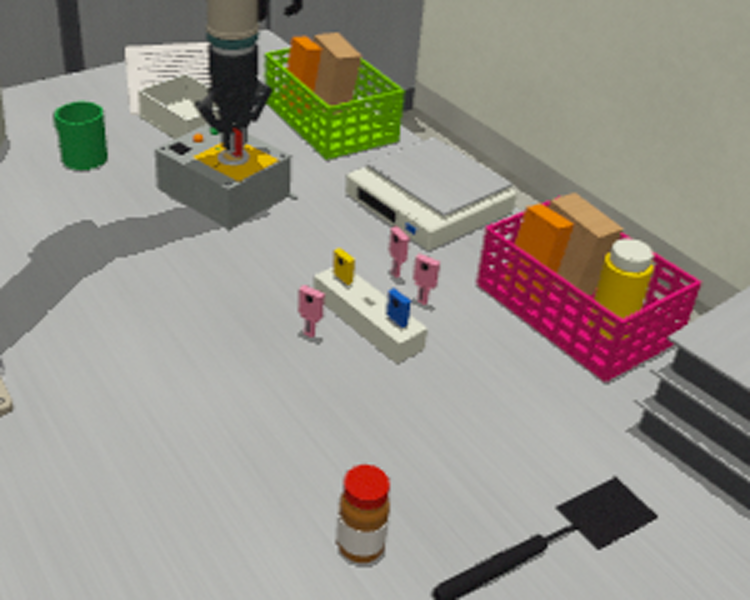

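```bash
python3 -c "
from bench import arm
print(arm.finish_job())"
```

```text
the job is handed in; nothing more can be done
None
```

I took the red key from the rack's middle slot and pushed it home in the brass lock, rocking it past both pins. I then turned it clockwise to its stop and handed the job in at 24 s, still gripping and holding it turned.

- **Home:** the tool stopped at TCP z = 0.1645 m against an expected 0.1646 m. It met 16.7 N there, and I eased that to about 8 N of downward push for the hold.
- **Turned:** the key turned about 100°, just past the 94.5° that the stop plus the play in the keyway needs. Torque climbed steeply over the last degrees, from 0.12 to 0.61 N m. I backed off slightly and held 0.33 N m, against a spring force of about 0.14 N m at the stop.
- **Rest of the table:** the last side picture shows the yellow and blue keys still in the rack, and the pink look-alikes, mug, tub, jar and spatula where they were.

**Checks that disagreed or were limited:**
- My first camera-based position for the keyhole was about 2–4 mm off relative to the gripped key. The blade rubbed one wall of the keyway with up to about 8 N sideways. I corrected by force feel until it ran free before pushing past the pins.
- I could not read the lock angle in the pictures, because the gripper hides the keyway. The stop is judged from the torque and the turn angle.

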